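Offer the tomato: turn the dish to the beaker without rolling it about

ROBOT

A 6-joint arm with a two-finger parallel gripper is mounted at the origin on a cart in front of the work surface, level with it; the furniture and walls round the work are solid. World frame = base frame: x ahead of the robot, y to its left, z up, the work surface at z = 0. Lengths are in m, angles in rad, forces in N, time in s.
With the tool pointing down it reaches from about 0.4 to 0.925 m from the base axis. Payload 3.4 kg.
Tool frame: the origin (TCP) lies midway between the tips of the shut fingers; the grasp point (between the pads) lies 19 mm behind it (r.tcp_to_grasp is the z of the grasp point in the tool frame, in m); z points along the fingers, y is the line along which they close (so a half turn about z gives the same grasp; the last joint's range is limited). The gripper opens to 85 mm and grips with 20 to 120 N. Pads are 22 mm wide; open, the fingers measure 114 mm over their backs; the gripper's body (76 mm by 85 mm) begins 54 mm behind the grasp point. The pads swing forward as they close: fully open they stand 13 mm farther back than shut.
Start: joints at [-1.204, 0.307, 1.506, -0, 1.328, -0.073], TCP at [0.245, -0.52, 0.231] pointing down, gripper open.
Joint ranges: [-3.12, 3.12], [-1.05, 2.28], [0.14, 2.33], [-1.42, 4.57], [0.1, 2.73], [-2.68, 2.68]. Speed limits (rad/s): [2.57, 2.57, 3.14, 3.14, 3.14, 3.14].

INTERFACE

Orientations are given as [roll, pitch, yaw] about the fixed x, y, z axes, in that order (R = Rz(yaw) Ry(pitch) Rx(roll)).
In Python, from station import r gives the robot as it stands.
- The arm moves only by the shell command python3 -m jog 'ROWS' [FORCE]. ROWS is text: rows parted by semicolons, each of 7 numbers parted by spaces: the finger opening in cm, from 0 to 8.54, then the shift along the tool's x, y, z in cm, then the turn, a rotation vector about the tool's x, y, z in degrees. In form: gripper dx dy dz wx wy wz; .... A call has 1 to 8 rows; each row shifts and turns the commanded pose from where the row before left it, along the tool's axes as they then stand; what a row does not reach is not made up. A row lasts 1/10 s, in which the tool goes at most 50 mm and 8.59 degrees, less where a joint would pass 70% of its speed; a pose out of reach is approached as far as the arm can. A call with a gripper value outside its range is refused whole. The fingers move at their own pace and stop on an object; FORCE is the grip in N (left out, the last holds). Time passes only in rows, so rows that do not move let the fingers close. It gives the time, the measured TCP pose, the force, the opening and the grip force at its end, in the units of the state.
- r.get_obs(): the state, without advancing time (a new reading comes with each control period).
- r.grab_frame(name): name is "scene" or "top" or "wrist"; returns a dict with "image" (400x640x3 uint8, red, green, blue), "intrinsics" (3x3 intrinsics, pixels), "dist" ([k1, k2, p1, p2, k3] as OpenCV has them; the pictures are not rectified), "eye" and "rotation" of the camera in the world. Camera axes: x right, y up, looking along -z (the intrinsics and any distortion apply to the point x, -y, -z); pixel columns grow to the right and rows downward; lengths in m; the calibration is good to about 2 mm. A picture is of the moment at which its call begins. There is no depth.
- r.close_job(): hands the job in; it is judged then, once.
The state is a dict: "time_s": time; "joint_pos": joint angles; "qvel": joint speeds; "effort": joint torques, N m; "tcp_pos": TCP position; "orientation": TCP orientation; "wrist_force": force on the tool from outside, world axes, zero at the start; "ft_torque": the same for the moment, N m; "opening": finger opening in m; "gripper_force": force on a finger pad.
Only numpy, scipy, OpenCV 4.12 (cv2) and the standard library are available. Lean on these libraries where they do the work, as an engineer would, in place of code of your own. Each camera call takes 0.05 s, during which the arm holds its last target. There are 200 camera calls.

TASK

A single cherry tomato lies loose in the middle of the white dish on the wooden board, and whoever is drinking from the blue beaker is to have it. Take the dish by the wooden grip of its arched handle, lift it straight up about 8 cm clear of the board, and only then turn it a quarter turn, so that its red lip points to the side of the board where the blue beaker stands; keep the dish level and over the middle of the board, so that the tomato stays in the middle without being touched. Finish holding the dish there, level and still (do not put it down or let go), with the beaker, tin, onion and lemon left where they are.

Things in the scene. Friction and masses are not known exactly. Their poses are not given: they have to be found in the camera images.
- board: Fixed square wooden board, 220 x 220 x 14 mm, lying on the worktop. Origin: centre of its underside, z up; its x axis points away from the robot (yaw within 0.35 rad of the world's). The beaker stands about 175 mm from its centre on its +y or -y axis, the tin on the other of the two.
- dish: Loose white round dish, 152 mm across, rim 28 mm high, on the board on a flat foot 84 mm across. Origin: centre of the foot's underside, z up. 0.25 to 0.4 kg. Inside a very shallow cone (8 degrees) falls to the middle. A red lip 36 mm wide sticks out towards the dish's -x; at the start it faces the robot's side (dish yaw within 0.2 rad of the board's). A thin steel arch spans it along its y.
- dish_grip (a point): Centre of the dark wooden grip at the top of the arch, on the dish's vertical axis, 112 mm above the dish's origin. The grip is a bar 64 mm long (along the dish's y), 14 mm thick (along the dish's x) and 18 mm high; pinch it across its 14 mm thickness from above. About 58 mm of free height lies between its underside and the tomato.
- dish_lip (a point): Point on the red lip, 90 mm from the dish's axis towards the dish's -x, 28 mm above the dish's origin.
- dish_centre (a point): Point on the dish's vertical axis, 25 mm above its origin: where the tomato's centre lies when the tomato is in the middle. Axes as the dish's.
- tomato: Loose red cherry tomato, a ball 34 mm in diameter, about 20 g, with a small green stalk; rolls easily. Origin: its centre.
- beaker: Light blue plastic beaker, 81 mm in diameter, 112 mm tall, standing upright on the worktop beside the board, on its left or its right. Origin: centre of its underside.
- tin: Short green and red food tin, 75 mm in diameter, 58 mm tall, on the worktop on the other side of the board from the beaker. Origin: centre of its underside.
- onion: Red onion, 78 mm wide, 84 mm tall, on the worktop behind the board. Origin: centre of its underside.
- lemon: Yellow lemon, 78 x 55 x 56 mm, on the worktop behind the board. Origin: centre of its underside.
Things that resemble listed ones, but are neither listed nor needed, are in the scene too. What is meant by the dish is not purple, and is the larger of those in its own colour. What is shaped like the beaker but orange is not meant.

How it is judged:
On the way:
1. the dish is lifted by its handle at least 40 mm clear of the board, its lip not yet turned (within 0.5 rad of the board's near side) (z of dish in the frame of board above 0.054 m and angle between the x axis of dish and the x axis of board, either way round below 0.5 rad and x of dish_lip in the frame of board below -0.03 m and contact force between the fingers and dish above 1 N), for 0.1 s.
At the end, for the whole second after the job is handed in: The gripper holds the dish, still and level (within 0.1 rad), its foot 40 to 160 mm above the board's top and within 40 mm of being over the board's centre; the lip points to the beaker's side, square to the board within 0.22 rad; the tomato's centre is within 15 mm of the middle of the dish (contact force between the fingers and dish above 1 N and z of dish in the frame of board between 0.054 and 0.174 m and horizontal distance between dish and board below 0.04 m and angle between dish's own z axis and vertical below 0.1 rad and linear speed of dish below 0.02 m/s and angular speed of dish below 0.1 rad/s and angle between the x axis of dish and the y axis of board, either way round below 0.22 rad and ((y of beaker in the frame of board above 0.1 m and y of dish_lip in the frame of board above 0.03 m) or (y of beaker in the frame of board below -0.1 m and y of dish_lip in the frame of board below -0.03 m)) and distance between tomato and dish_centre below 0.015 m); the arm keeps its last pose, push and grip.
It fails at once if the tomato rolls more than 30 mm from the middle of the dish (distance between tomato and dish_centre above 0.03 m).
It fails at once if the robot touches the tomato (contact force between any of the fingers, the arm and tomato above 0.3 N).
It fails at once if the dish is tilted more than 0.2 rad (angle between dish's own z axis and vertical above 0.2 rad).
It fails at once if the dish is turned (more than 0.6 rad from its first direction square to the board) while less than 20 mm above the board (angle between the x axis of dish and the x axis of board, either way round above 0.6 rad and z of dish in the frame of board below 0.034 m).
It fails at once if the beaker, tin, onion or lemon is moved more than 20 mm or the beaker is tipped (distance of any of beaker, tin, onion, lemon from where it was at the start of the episode above 0.02 m or angle between beaker's own z axis and vertical above 0.3 rad).
It also fails if it takes over 38 s, if anything falls off the work surface, if the arm or the gripper's body presses on something with over 40 N, if the wrist force passes 120 N, or if a joint passes its speed limit or range.

## Working session

There is one attempt and no reset: what is moved stays moved. The work goes in short steps, Python scripts to look and compute and a shell command to move; the robot and the scene stay as the last step left them, time stands still between calls to the robot, and variables do not carry over. Pictures are saved under pics/ and viewed, at most 10 in all, crops included, and the job is handed in when it is done.

```bash
mkdir -p pics; ls
python3 - <<'E'
from station import r
import cv2,pickle
o=r.get_obs();print(o['time_s'],o['tcp_pos'],o['orientation'],r.tcp_to_grasp)
for n in('top','scene'):
    f=r.grab_frame(n);pickle.dump(f,open(f'pics/{n}0.pkl','wb'));cv2.imwrite(f'pics/{n}0.png',f['image'][:,:,::-1])
    print(n,f['eye'],f['rotation'],f['intrinsics'],f['dist'])
E
```

```text
pics
0.0 [ 0.24451299 -0.51962903  0.23038594] [-3.13951994e+00 -1.35995127e-04  4.39788150e-01] -0.0187
top [0.42055407 0.02778447 1.17331731] [ 1.58863480e-01  3.28250867e-04 -1.58508640e+00] [[432.13494578   0.         322.03553632]
 [  0.         432.13494578 204.51616404]
 [  0.           0.           1.        ]] [-0.12039969  0.          0.          0.          0.        ]
scene [0.17395372 0.56595386 0.61612935] [ 0.91127297  0.02285021 -2.49040457] [[370.32346691   0.         317.89608838]
 [  0.         370.32346691 196.15691578]
 [  0.           0.           1.        ]] [0.01020114 0.         0.         0.         0.        ]
```

View pics/top0.png

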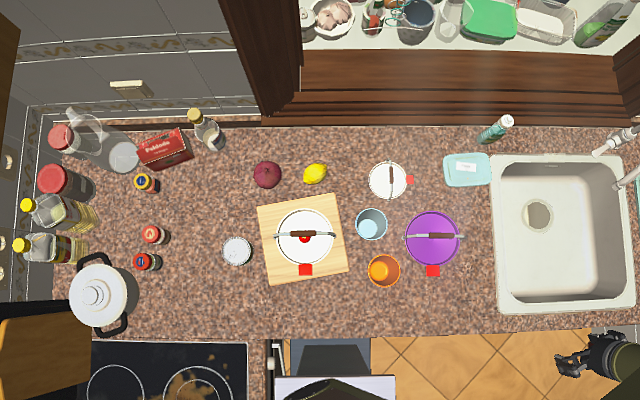

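View pics/scene0.png

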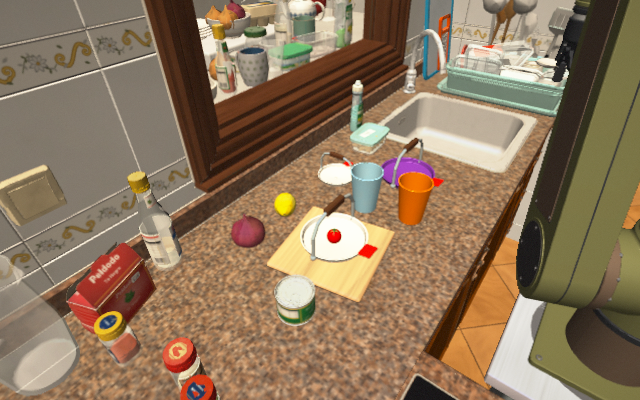

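The top view shows the board around (303,238), the dish at (305,237) with its grip about (278–334, 234), the red lip at (305,270) and the blue beaker at (371,224), on the right, which is world −y. The tin is at (237,250), on the +y side. The scene view agrees.

```bash
cat > h.py <<'E'
import numpy as np,cv2
from scipy.spatial.transform import Rotation as R
def ray(f,uv):
    p=cv2.undistortPoints(np.array(uv,float).reshape(-1,1,2),f['intrinsics'],np.array(f['dist'])).reshape(-1,2)
    d=np.c_[p[:,0],-p[:,1],-np.ones(len(p))]
    return R.from_euler('xyz',f['rotation']).apply(d)
def onz(f,uv,z):
    d=ray(f,uv);e=np.array(f['eye']);return e+d*((z-e[2])/d[:,2])[:,None]
def proj(f,P):
    c=R.from_euler('xyz',f['rotation']).inv().apply(np.atleast_2d(P)-f['eye'])*[1,-1,-1]
    return cv2.projectPoints(c,np.zeros(3),np.zeros(3),f['intrinsics'],np.array(f['dist']))[0].reshape(-1,2)
def blobs(m,amin=15):
    n,l,s,c=cv2.connectedComponentsWithStats(m.astype(np.uint8)*1)
    return [(s[i],c[i],l==i) for i in range(1,n) if s[i][4]>=amin]
E
python3 - <<'E'
from h import *;import pickle
f=pickle.load(open('pics/top0.pkl','rb'));im=f['image'];hsv=cv2.cvtColor(im,cv2.COLOR_RGB2HSV).astype(int)
H,S,V=hsv[...,0],hsv[...,1],hsv[...,2]
win=np.zeros(H.shape,bool);win[185:300,248:355]=1
b=win&(H>12)&(H<28)&(S>60)&(V>170)
bl=max(blobs(b),key=lambda t:t[0][4]);pts=np.argwhere(bl[2])[:,::-1]
hull=cv2.convexHull(pts.astype(np.float32))
w=onz(f,hull.reshape(-1,2),.014)[:,:2]
rc=cv2.minAreaRect(w.astype(np.float32));print('board',rc)
for nm,m in(('red',win&((H<6)|(H>174))&(S>170)&(V>120)),('dark',win&(S>60)&(V<130)&((H<20)|(H>170)))):
    for s,c,mm in blobs(m,8):
        z={'red':.042,'dark':.135}[nm]
        P=onz(f,np.argwhere(mm)[:,::-1],z)[:,:2]
        print(nm,s,c,P.mean(0),cv2.minAreaRect(P.astype(np.float32)))
print('tomato z.039',onz(f,[(304,238)],.039))
# white dish outline
wm=win&(S<45)&(V>130)
bl=max(blobs(wm),key=lambda t:t[0][4]);pts=cv2.convexHull(np.argwhere(bl[2])[:,::-1].astype(np.float32)).reshape(-1,2)
print('rim',cv2.minEnclosingCircle(onz(f,pts,.042)[:,:2].astype(np.float32)))
bm=(H>90)&(H<112)&(S>60)&(V>100);bm[:,:350]=0;bm[:,392:]=0;bm[:200]=0;bm[250:]=0
for s,c,mm in blobs(bm,40):print('beaker',s,c,onz(f,[c],.1))
cv2.imwrite('pics/crop.png',cv2.resize(im[180:300,245:395,::-1],None,fx=5,fy=5,interpolation=cv2.INTER_NEAREST))
E
```

```text
board ((0.5155580043792725, 0.08059147000312805), (0.21886497735977173, 0.22045022249221802), 9.852105140686035)
red [299 236  12   7  50] [304.44 238.9 ] [0.51121312 0.07297449] ((0.5108356475830078, 0.072165347635746), (0.015542874112725258, 0.02887633442878723), 8.714020729064941)
red [299 264  13  11 141] [305.07801418 269.07092199] [0.43267658 0.0720227 ] ((0.4328717887401581, 0.07224146276712418), (0.03124629706144333, 0.025828823447227478), 89.26905059814453)
dark [256 185  21   4  49] [266.42857143 186.42857143] [0.63382903 0.16163746] ((0.6336693167686462, 0.16276580095291138), (0.04927746206521988, 0.007517320103943348), 89.09506225585938)
dark [288 185   3   6   9] [289.11111111 186.77777778] [0.63209657 0.10583486] ((0.6307762265205383, 0.10497874766588211), (0.012768983840942383, 0.004808943718671799), 11.009875297546387)
dark [280 198   7   2   8] [283.    198.125] [0.60406455 0.12082747] ((0.6031354069709778, 0.12084679305553436), (0.01468062587082386, 0.0024782360997051), 89.15879821777344)
dark [273 200   4   3   9] [274.88888889 201.11111111] [0.59695889 0.14065863]
[... 439 characters left out ...]
012086131609976292), 89.22176361083984)
dark [251 249   2   7   8] [251.625 252.125] [0.47349926 0.19654202] ((0.4736650884151459, 0.19627422094345093), (0.0023534130305051804, 0.014504773542284966), 76.21839904785156)
dark [262 279   6   4  11] [264.18181818 280.45454545] [0.40580111 0.16608058] ((0.40609288215637207, 0.16499345004558563), (0.012685348279774189, 0.005554249510169029), 78.35480499267578)
dark [267 290   5   4  10] [269.1 291.7] [0.37919745 0.15434209] ((0.3791142702102661, 0.15444642305374146), (0.005715979728847742, 0.010891870595514774), 13.412784576416016)
tomato z.039 [[0.51383645 0.07423057 0.039     ]]
rim ((0.5187975168228149, 0.0741802528500557), 0.08155480772256851)
```

View pics/crop.png

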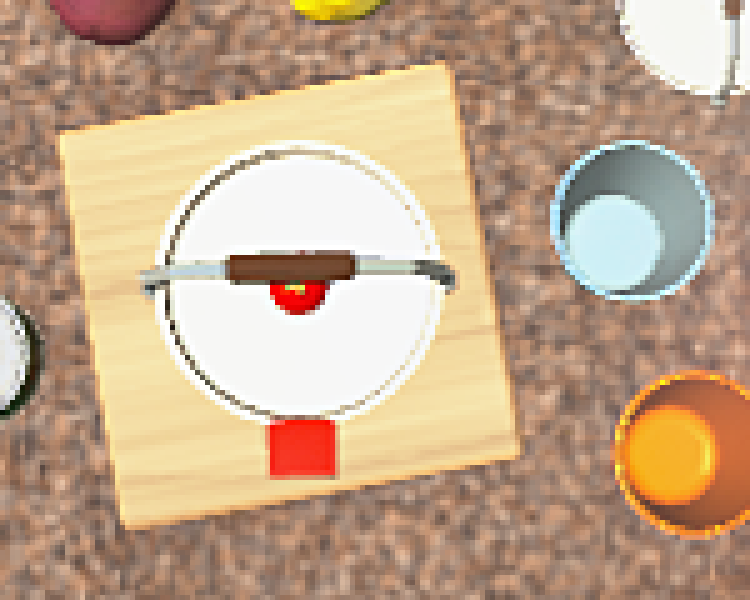

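```bash
python3 -m jog '8.5 0 0 0 0 0 -8.1;8.5 0 0 0 0 0 -8.1;8.5 0 0 0 0 0 -8.1;8.5 0 0 0 0 0 -8.1;8.5 0 0 0 0 0 -8.1;8.5 0 0 0 0 0 -8.1;8.5 0 0 0 0 0 -8.1;8.5 0 0 0 0 0 -8.1' 60; python3 -m jog '8.5 3.5 2 0 0 0 0;8.5 3.5 2 0 0 0 0;8.5 3.5 2 0 0 0 0;8.5 3.5 2 0 0 0 0;8.5 3.5 2 0 0 0 0;8.5 3.5 2 0 0 0 0;8.5 3.5 2 0 0 0 0;8.5 3.5 2 0 0 0 0'
```

```text
time_s: 0.9
tcp_pos: [0.2446, -0.5199, 0.2307]
orientation: [-3.141, -0.001, 1.577]
wrist_force: [-0.3, 0.4, -0.1]
opening: 0.0849
gripper_force: 0.0
time_s: 1.7
tcp_pos: [0.4051, -0.2386, 0.231]
orientation: [-3.141, -0.0, 1.571]
wrist_force: [-0.4, 0.2, 0.9]
opening: 0.0848
gripper_force: 0.0
```

Remaining: x +0.112, y +0.312.

```bash
python3 -m jog '8.5 4 1.5 0 0 0 0;8.5 4 1.5 0 0 0 0;8.5 4 1.5 0 0 0 0;8.5 4 1.5 0 0 0 0;8.5 4 1.5 0 0 0 0;8.5 4 1.5 0 0 0 0;8.5 4 1.2 0 0 0 0;8.5 3.2 1 0 0 0 0';python3 -m jog '8.5 0 0 0 0 0 0;8.5 0 0 0 0 0 0'
python3 - <<'E'
from h import *;from station import r;import pickle
f=r.grab_frame('wrist');pickle.dump(f,open('pics/w1.pkl','wb'));cv2.imwrite('pics/w1.png',f['image'][:,:,::-1])
print(f['eye'],f['rotation'],proj(f,[[.517,.0735,.135],[.517,.1055,.135],[.517,.0415,.135]]))
E
```

```text
time_s: 2.5
tcp_pos: [0.5169, 0.074, 0.2309]
orientation: [-3.141, -0.0, 1.572]
wrist_force: [1.1, -0.7, 0.6]
opening: 0.0849
gripper_force: 0.0
time_s: 2.7
tcp_pos: [0.5164, 0.0722, 0.2307]
orientation: [-3.14, 0.001, 1.573]
wrist_force: [-0.5, -1.1, 0.6]
opening: 0.085
gripper_force: 0.0
[0.51591726 0.14220221 0.37305151] [-0.2739139   0.00239404  0.001318  ] [[322.98440036 207.04477571]
 [323.11035975 166.42409564]
 [322.86319047 244.9154347 ]]
```

View pics/w1.png

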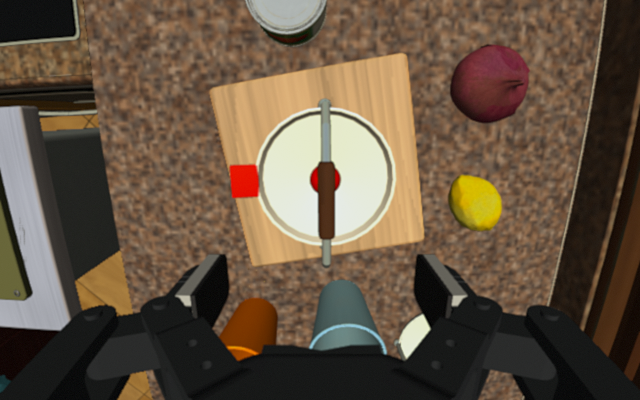

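The wrist view shows the grip upright between the fingers at about columns 319–335, rows 162–238, a few pixels off the prediction. I'll measure it precisely.

```bash
cat > grip.py <<'E'
from h import *;import pickle,sys
f=pickle.load(open(sys.argv[1],'rb'));im=f['image'];hsv=cv2.cvtColor(im,cv2.COLOR_RGB2HSV).astype(int)
H,S,V=hsv[...,0],hsv[...,1],hsv[...,2]
m=((H<15)|(H>174))&(S>100)&(V<130)&(V>30);w=np.zeros_like(m);w[130:250,300:350]=1
s,c,mm=max(blobs(m&w),key=lambda t:t[0][4]);px=np.argwhere(mm)[:,::-1]
P=onz(f,px,.135)[:,:2].astype(np.float32)
print(s,c,cv2.minAreaRect(P),P.mean(0),cv2.fitLine(P,cv2.DIST_L2,0,.01,.01).ravel())
rd=((H<6)|(H>174))&(S>170)&(V>140)
for s,c,mm in blobs(rd,40):print('red',s,c,onz(f,[c],.042))
E
python3 grip.py pics/w1.pkl
```

```text
[ 313  162   24   77 1198] [325.93405676 198.79048414] ((0.5181465148925781, 0.07819073647260666), (0.017720969393849373, 0.06134064495563507), 0.11709082126617432) [0.5192796  0.07985643] [ 0.01289506 -0.99991685  0.51927966  0.07985643]
red [230 165  29  33 883] [243.80634202 180.67044168] [[0.43264232 0.07584458 0.042     ]]
red [311 168   7  21 101] [314.25742574 178.36633663] [[0.50804995 0.07837371 0.042     ]]
red [335 170   5  17  57] [336.59649123 178.14035088] [[0.53179588 0.07866355 0.042     ]]
```

```bash
python3 -m jog '8.5 0.5 0.2 0 0 0 0;8.5 0 0 2 0 0 0;8.5 0 0 2 0 0 0;8.5 0 0 2 0 0 0;8.5 0 0 2 0 0 0;8.5 0 0 2 0 0 0;8.5 0 0 2 0 0 0;8.5 0 0 0.4 0 0 0' 80;python3 -m jog '6 0 0 0 0 0 0;5 0 0 0 0 0 0;4 0 0 0 0 0 0;3.5 0 0 0 0 0 0;3 0 0 0 0 0 0;3 0 0 0 0 0 0;3 0 0 0 0 0 0'
python3 - <<'E'
from h import *;from station import r;import pickle
f=r.grab_frame('wrist');pickle.dump(f,open('pics/w2.pkl','wb'));cv2.imwrite('pics/w2.png',f['image'][:,:,::-1])
E
```

```text
time_s: 3.55
tcp_pos: [0.5169, 0.0755, 0.1054]
orientation: [-3.137, 0.0, 1.569]
wrist_force: [-0.6, 0.1, -0.2]
opening: 0.0852
gripper_force: 0.0
time_s: 4.25
tcp_pos: [0.5188, 0.0768, 0.1075]
orientation: [3.141, -0.0, 1.571]
wrist_force: [-0.5, 0.3, -1.0]
opening: 0.0301
gripper_force: 0.0
```

View pics/w2.png

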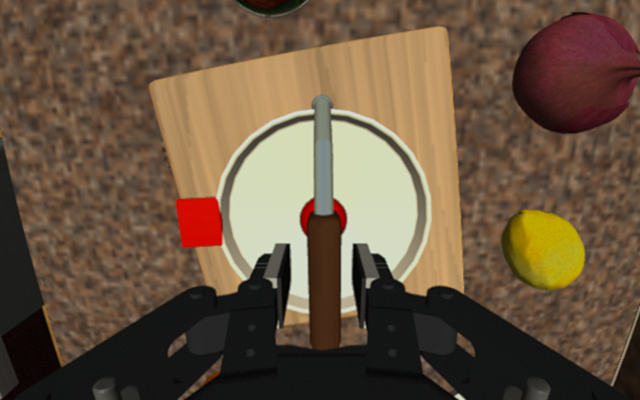

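The wrist view shows the bar (columns 308–341, rows 212–348) between the pads (inner faces at columns 290 and 353), about 1 mm towards +x of mid. The tomato is in the middle at (324,215). I'll shift 1 mm, close slowly, then lift.

```bash
python3 -m jog '2.6 0 0.1 0 0 0 0;2.3 0 0 0 0 0 0;2 0 0 0 0 0 0;1.8 0 0 0 0 0 0;1.7 0 0 0 0 0 0;1.6 0 0 0 0 0 0;1.5 0 0 0 0 0 0;1.4 0 0 0 0 0 0' 80;python3 -m jog '1.3 0 0 0 0 0 0;1.2 0 0 0 0 0 0;1 0 0 0 0 0 0;0.5 0 0 0 0 0 0;0 0 0 0 0 0 0;0 0 0 0 0 0 0'
```

```text
time_s: 5.1
tcp_pos: [0.52, 0.0767, 0.1073]
orientation: [3.141, 0.0, 1.571]
wrist_force: [0.1, -0.8, -0.3]
opening: 0.0142
gripper_force: 0.3
time_s: 5.7
tcp_pos: [0.5201, 0.0767, 0.1075]
orientation: [3.141, -0.0, 1.571]
wrist_force: [1.1, -1.2, 2.8]
opening: 0.0132
gripper_force: 78.6
```

Gripped. I'll lift slowly, starting and stopping gently.

```bash
python3 -m jog '0 0 0 -0.1 0 0 0;0 0 0 -0.15 0 0 0;0 0 0 -0.2 0 0 0;0 0 0 -0.25 0 0 0;0 0 0 -0.3 0 0 0;0 0 0 -0.3 0 0 0;0 0 0 -0.2 0 0 0;0 0 0 -0.1 0 0 0'
python3 - <<'E'
from h import *;from station import r;import pickle
a=r.grab_frame('wrist')['image'];b=r.grab_frame('scene')['image'][150:300,240:420]
c=np.zeros((400,800,3),np.uint8);c[:,:400]=a[:,120:520];c[:333,400:]=cv2.resize(b,(400,333))
cv2.imwrite('pics/l1.png',c[:,:,::-1])
E
```

```text
time_s: 6.5
tcp_pos: [0.52, 0.0767, 0.1237]
orientation: [3.141, -0.0, 1.571]
wrist_force: [0.7, 0.3, -2.3]
opening: 0.0126
gripper_force: 77.9
```

View pics/l1.png

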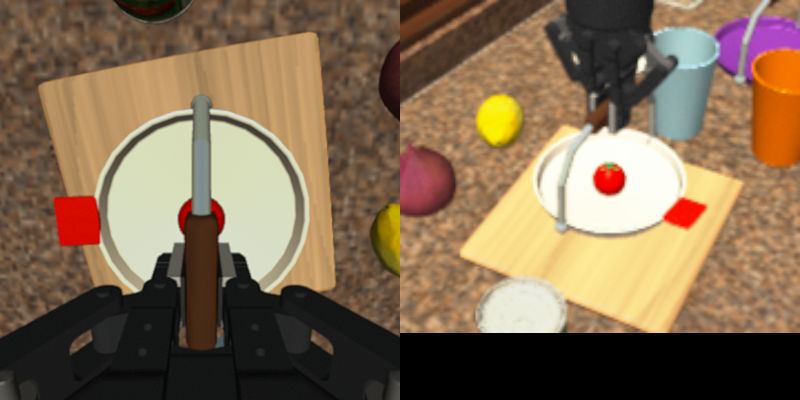

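The dish is off the board and hanging level, with the tomato still in the middle (right panel, 610,180). Continuing the lift.

```bash
python3 -m jog '0 0 0 -0.2 0 0 0;0 0 0 -0.3 0 0 0;0 0 0 -0.4 0 0 0;0 0 0 -0.5 0 0 0;0 0 0 -0.5 0 0 0;0 0 0 -0.5 0 0 0;0 0 0 -0.5 0 0 0;0 0 0 -0.5 0 0 0';python3 -m jog '0 0 0 -0.5 0 0 0;0 0 0 -0.5 0 0 0;0 0 0 -0.5 0 0 0;0 0 0 -0.5 0 0 0;0 0 0 -0.4 0 0 0;0 0 0 -0.3 0 0 0;0 0 0 -0.2 0 0 0;0 0 0 -0.1 0 0 0'
python3 -m jog '0 0 0 0 0 0 0;0 0 0 0 0 0 0;0 0 0 0 0 0 0'
```

```text
time_s: 7.4
tcp_pos: [0.5198, 0.0767, 0.1578]
orientation: [3.141, -0.0, 1.571]
wrist_force: [0.0, -0.2, -3.2]
opening: 0.0125
gripper_force: 78.0
time_s: 8.2
tcp_pos: [0.5198, 0.0767, 0.1875]
orientation: [3.141, -0.0, 1.571]
wrist_force: [-0.1, -0.1, -2.3]
opening: 0.0128
gripper_force: 78.0
time_s: 8.5
tcp_pos: [0.5196, 0.0767, 0.1871]
orientation: [-3.141, 0.0, 1.571]
wrist_force: [-0.6, -0.3, -3.2]
opening: 0.0127
gripper_force: 78.0
```

```bash
python3 -m jog '0 0 0 0 0 0 -0.5;0 0 0 0 0 0 -1;0 0 0 0 0 0 -1.5;0 0 0 0 0 0 -2;0 0 0 0 0 0 -2.5;0 0 0 0 0 0 -3;0 0 0 0 0 0 -3;0 0 0 0 0 0 -3'; python3 -m jog '0 0 0 0 0 0 -3;0 0 0 0 0 0 -3;0 0 0 0 0 0 -3;0 0 0 0 0 0 -3;0 0 0 0 0 0 -2.5;0 0 0 0 0 0 -2;0 0 0 0 0 0 -1;0 0 0 0 0 0 -0.5'
python3 - <<'E'
from h import *;from station import r
print(r.get_obs()['joint_pos'])
b=r.grab_frame('scene')['image'][80:300,220:470]
cv2.imwrite('pics/t1.png',cv2.resize(b,None,fx=2.5,fy=2.5)[:,:,::-1])
E
```

```text
time_s: 9.3
tcp_pos: [0.5198, 0.0767, 0.1873]
orientation: [-3.142, -0.0, 1.862]
wrist_force: [1.1, -0.1, -3.4]
opening: 0.0129
gripper_force: 78.0
time_s: 10.1
tcp_pos: [0.5198, 0.0767, 0.1873]
orientation: [-3.142, -0.0, 2.174]
wrist_force: [0.6, 1.1, -2.6]
opening: 0.0128
gripper_force: 78.0
[ 6.60848140e-02  2.77378374e-01  1.67211955e+00  4.04976676e-05
  1.19212015e+00 -5.36870489e-01]
```

View pics/t1.png

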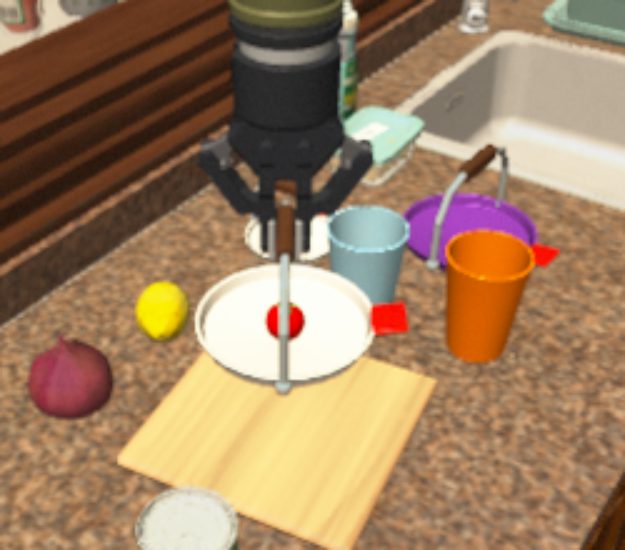

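The lip is swinging towards the beaker and the dish is level, with the tomato in the middle (285,322). About 65° remains.

```bash
python3 -m jog '0 0 0 0 0 0 -0.5;0 0 0 0 0 0 -1;0 0 0 0 0 0 -1.5;0 0 0 0 0 0 -2;0 0 0 0 0 0 -2.5;0 0 0 0 0 0 -3;0 0 0 0 0 0 -3;0 0 0 0 0 0 -3'; python3 -m jog '0 0 0 0 0 0 -3;0 0 0 0 0 0 -3;0 0 0 0 0 0 -3;0 0 0 0 0 0 -3;0 0 0 0 0 0 -3;0 0 0 0 0 0 -3;0 0 0 0 0 0 -3;0 0 0 0 0 0 -3'; python3 -m jog '0 0 0 0 0 0 -4;0 0 0 0 0 0 -4;0 0 0 0 0 0 -4;0 0 0 0 0 0 -4;0 0 0 0 0 0 -3;0 0 0 0 0 0 -2.5;0 0 0 0 0 0 -2;0 0 0 0 0 0 -1'; python3 -m jog '0 0 0 0 0 0 -0.5;0 0 0 0 0 0 0;0 0 0 0 0 0 0;0 0 0 0 0 0 0;0 0 0 0 0 0 0;0 0 0 0 0 0 0'
python3 - <<'E'
from h import *;from station import r
f=r.grab_frame('top');g=r.grab_frame('scene')
hsv=cv2.cvtColor(f['image'],cv2.COLOR_RGB2HSV).astype(int);H,S,V=[hsv[...,i] for i in range(3)]
m=((H<6)|(H>174))&(S>170)&(V>120);m[:, :285]=0;m[:,360:]=0;m[:215]=0;m[260:]=0
for s,c,_ in blobs(m,10):print(s,c,onz(f,[c],.122))
a=cv2.resize(f['image'][180:300,245:395],(400,320));b=cv2.resize(g['image'][80:300,220:470],(400,352))
c=np.zeros((352,800,3),np.uint8);c[:320,:400]=a;c[:,400:]=b
cv2.imwrite('pics/t2.png',c[:,:,::-1])
E
```

```text
time_s: 10.95
tcp_pos: [0.5198, 0.0767, 0.1873]
orientation: [-3.142, -0.0, 2.464]
wrist_force: [0.7, -0.5, -3.9]
opening: 0.013
gripper_force: 78.0
time_s: 11.75
tcp_pos: [0.5198, 0.0767, 0.1873]
orientation: [3.142, -0.0, 2.883]
wrist_force: [-0.2, 0.4, -3.2]
opening: 0.0125
gripper_force: 78.0
time_s: 12.55
tcp_pos: [0.5198, 0.0767, 0.1873]
orientation: [3.142, -0.0, -2.974]
wrist_force: [0.2, 0.4, -3.0]
opening: 0.0126
gripper_force: 78.0
time_s: 13.15
tcp_pos: [0.5198, 0.0767, 0.1873]
orientation: [-3.142, -0.0, -2.967]
wrist_force: [0.3, -0.5, -3.0]
opening: 0.013
gripper_force: 78.0
[340 218   5  15  19] [342.05263158 225.31578947] [[ 0.53674937 -0.02250347  0.122     ]]
```

View pics/t2.png

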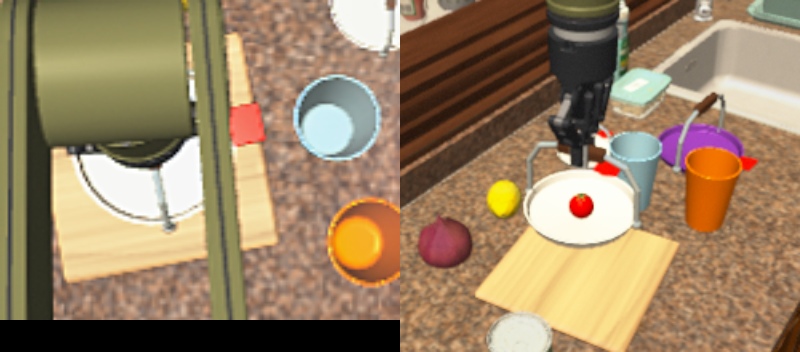

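The dish is level over the board, the tomato is in the middle (scene panel, 580,205), and the lip at (248,125) points to the beaker. The measured dish yaw is about 99.5°, against a target of 99.9°. Handing in.

```bash
python3 -m jog '0 0 0 0 0 0 0;0 0 0 0 0 0 0;0 0 0 0 0 0 0;0 0 0 0 0 0 0;0 0 0 0 0 0 0' && python3 -c "
from station import r
print(r.close_job())"
```

```text
time_s: 13.75
tcp_pos: [0.5198, 0.0767, 0.1873]
orientation: [3.142, 0.0, -2.967]
wrist_force: [0.3, 0.7, -2.5]
opening: 0.0127
gripper_force: 78.0
the job is handed in; nothing more can be done
None
```

I handed the job in (no verdict came back) with the dish held still about 8 cm above the board, its lip within about 1° of square to the beaker's side, and, in the last pictures, the dish level and the tomato in the middle; I touched nothing but the handle.

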